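# Unpack a test-kiln stack

## Task

Unpack the little stack on the kiln floor from the top down: stand its glazed tumbler upright on the free end of the ware board, then lay the strip shelf squarely on the pile of strip shelves, then stand each of the two kiln posts upright in the empty bay of the tray that holds posts of its own length. Set each thing down instead of letting it drop, keep the tumbler and the shelf from tipping, and do not shift the two pots already on the ware board.

Things in the scene. Friction and masses are not known exactly. Their poses are not given: they have to be found in the camera images.
- tumbler: pale glazed stoneware tumbler with brown vertical strokes, standing upright on the strip shelf on top of the kiln stack (a second one like it stands on the ware board). 80 mm tall, 58 mm wide at the rim, 46 mm at the foot, 55 mm wide 50 mm above the foot, wall 5 mm. Origin: centre of its underside; z up along its axis. About 200 g, loose.
- strip_shelf: flat kiln shelf strip, white kiln-washed top and brown edges, 190 x 60 x 12 mm, lying level across the two kiln posts; the tumbler stands near its middle and nothing is under its middle. Its underside is 150 mm above the bench at the start. Origin: centre of its underside; x along its 190 mm length, y across its 60 mm width, z up. About 290 g, loose.
- tall_post: buff fireclay kiln post, a hollow square tube 40 x 40 mm outside, 100 mm long, upright under the strip shelf's +x end, 15 mm of it showing beyond the shelf. The longer post; stands on the kiln floor, a fixed 270 x 160 mm brick slab 50 mm high. Origin: centre of its underside; z up, x and y square to its faces. About 200 g, loose.
- short_post: buff fireclay kiln post, a hollow square tube 40 x 40 mm outside, 60 mm long, upright under the strip shelf's -x end, 15 mm of it showing beyond the shelf. The shorter post; stands on a fixed 64 x 66 mm brick piece on the kiln floor, its underside 90 mm above the bench. Origin: centre of its underside; z up, x and y square to its faces. About 120 g, loose.
- ware_board: pale wooden ware board, fixed, 260 x 90 mm, its top 18 mm above the bench; two pots stand on its -x half and its +x end is free. Origin: centre of its underside on the bench; x along its length towards the free end, y across, z up. The middle of the free place is at x = +78 mm, y = 0 on its top.
- shelf_pile: pile of three strip shelves of the same 190 x 60 mm size lying flat one on another, fixed, top 36 mm above the bench. Origin: centre of the pile's underside on the bench; x along the 190 mm length, y across, z up.
- tall_tray: fixed wooden tray, 178 x 70 mm, rim 24 mm high, floor 8 mm above the bench, known by the two 100 mm long posts (40 x 40 mm, fixed) standing in it at x = -60 and -12 mm. The empty bay, 58 mm wide, runs from x = +8 to +83 mm, its middle at x = +46 mm, y = 0. Origin: centre of its underside on the bench; x along it towards the empty bay, z up.
- short_tray: fixed wooden tray, 178 x 70 mm, rim 24 mm high, floor 8 mm above the bench, known by the two 60 mm long posts (40 x 40 mm, fixed) standing in it at x = -60 and -12 mm. The empty bay, 58 mm wide, runs from x = +8 to +83 mm, its middle at x = +46 mm, y = 0. Origin: centre of its underside on the bench; x along it towards the empty bay, z up.
- board_tumbler: bystander: a tumbler just like the one on the stack, already standing on the ware board at its -x end (about x = -90 mm in the board's frame). Origin: centre of its underside. Loose; leave it alone.
- board_bulb_cup: bystander: a round-bellied glazed cup, 66 mm at the belly, 78 mm tall, standing on the ware board near its middle (about x = -12 mm in the board's frame). Origin: centre of its underside. Loose; leave it alone.
Not all that is in view belongs to the job. Of the things like the strip_shelf, leave any that is orange or yellow; of the rest the larger one is meant.

How it is judged:
By the outcome, as a careful person would: the job done as asked, in the order asked, and still so for the second after the job is handed in, with the robot touching nothing.
It also fails if it takes over 131 s, if anything falls off the work surface, if the arm or the gripper's body presses on something with over 40 N, if the wrist force passes 120 N, or if a joint passes its speed limit or range.

## Robot

A 6-joint arm with a two-finger parallel gripper is mounted at the origin on the work surface. World frame = base frame: x ahead of the robot, y to its left, z up, the work surface at z = 0. Lengths are in m, angles in rad, forces in N, time in s.
With the tool pointing down it reaches from about 0.375 to 0.925 m from the base axis. Payload 5.7 kg.
Tool frame: the origin (TCP) lies at the centre of the arm's flange, where the gripper is bolted on; the fingertips stand 173 mm ahead of it and the grasp point (between the pads) lies 155 mm ahead of it; z points along the fingers, y is the line along which they close (so a half turn about z gives the same grasp; the last joint's range is limited). The gripper opens to 85 mm and grips with 20 to 120 N. Pads are 22 mm wide; open, the fingers measure 114 mm over their backs; the gripper's body (76 mm by 85 mm) begins 54 mm behind the grasp point. The pads swing forward as they close: fully open they stand 13 mm farther back than shut.
Start: joints at [-1.399, 0.359, 1.51, -0, 1.272, -0.115], TCP at [0.17, -0.575, 0.405] pointing down, gripper open.
Joint ranges: [-2.97, 2.97], [-1.01, 2.36], [0.21, 2.38], [-0.96, 4.11], [0.2, 2.71], [-2.98, 2.98]. Speed limits (rad/s): [2.39, 2.39, 3.14, 3.14, 3.14, 3.14].

## Interface

Orientations are given as [roll, pitch, yaw] about the fixed x, y, z axes, in that order (R = Rz(yaw) Ry(pitch) Rx(roll)).
In Python, from bench import get_state, get_image, camera_info, finish_job gives the robot as it stands. The module is installed in compiled form; this text tells all that it offers.
- The arm moves only by the shell command python3 -m inch 'ROWS' [FORCE]. ROWS is JSON, a list of rows, each a list of 7 numbers: the shift along the world's x, y, z in m, then the turn, a rotation vector about the world's x, y, z in degrees, then the finger opening in m, from 0 to 0.0854. A call has 1 to 20 rows; each row is the pose to reach, as a shift and turn from the pose commanded when the call began; what a row does not reach only later rows make up. A row lasts 1/8 s, in which the tool goes at most 62.5 mm and 10.7 degrees, less where a joint would pass 70% of its speed; a pose out of reach is approached as far as the arm can. A call with a gripper value outside its range is refused whole. The fingers move at their own pace and stop on an object; FORCE is the grip in N (left out, the last holds). Time passes only in rows, so rows that repeat a pose let the fingers close. It gives the time, the measured TCP pose, the force, the opening and the grip force at its end, in the units of the state.
- get_state(): the state, without advancing time (a new reading comes with each control period).
- get_image(name): name is "scene" or "top" or "wrist"; returns (picture, depth): 480x640x3 uint8, blue, green, red; 480x640 float32, m along the optical axis (not along the pixel's ray), 0 where there is no reading.
- camera_info(name): a dict with "vfov" (degrees; the focal length in pixels is half the picture's height over the tangent of half this angle, whatever the lens; pixels are square), "cx", "cy" (the principal point, pixels), "view" (4x4, takes a point from world to camera coordinates). Camera axes: x right, y down, z forward; pixel columns grow to the right and rows downward; lengths in m; the calibration is good to about 2 mm. A picture is of the moment at which its call begins: read the wrist's pose just before it. camera_info takes no time and is no camera call; for the wrist camera it gives the pose at the moment of the call.
- finish_job(): hands the job in; it is judged then, once.
The state is a dict: "clock": time; "joint_pos": joint angles; "dq": joint speeds; "joint_torque": joint torques, N m; "position": TCP position; "tool_rot": TCP orientation; "contact_force": force on the tool from outside, world axes, zero at the start; "moment": the same for the moment, N m; "finger_gap": finger opening in m; "grasp_force": force on a finger pad.
Only numpy, scipy, OpenCV 4.12 (cv2) and the standard library are available. Lean on these libraries where they do the work, as an engineer would, in place of code of your own. Each camera call takes 0.05 s, during which the arm holds its last target. There are 200 camera calls.

## Working session

There is one attempt and no reset: what is moved stays moved. The work goes in short steps, Python scripts to look and compute and a shell command to move; the robot and the scene stay as the last step left them, time stands still between calls to the robot, and variables do not carry over. Pictures are saved under pics/ and viewed, at most 14 in all, crops included, and the job is handed in when it is done.

```bash
mkdir -p pics; cat > h.py <<'E'
import numpy as np, cv2
from bench import *
def snap(n,f=None):
    ci=camera_info(n); im,d=get_image(n)
    if f: cv2.imwrite('pics/'+f+'.png',im); np.savez('pics/'+f,im=im,d=d,view=ci['view'],k=[240/np.tan(np.radians(ci['vfov']/2)),ci['cx'],ci['cy']])
    return im,d,ci
def load(f):
    z=np.load('pics/'+f+'.npz'); return z['im'],z['d'],z['view'],z['k']
def ray(u,v,view,k,z):
    """pixel -> world point on plane z"""
    T=np.linalg.inv(view); r=T[:3,:3]@np.array([(u-k[1])/k[0],(v-k[2])/k[0],1]); o=T[:3,3]
    return o+r*(z-o[2])/r[2]
def cloud(d,view,k):
    v,u=np.mgrid[:480,:640]; P=np.stack([(u-k[1])/k[0]*d,(v-k[2])/k[0]*d,d,np.ones_like(d)],-1)
    return (P@np.linalg.inv(view).T)[...,:3]
E
python3 - <<'E'
from h import *
for n in ('scene','top'):
    im,d,ci=snap(n,n+'0'); print(n,ci, d.shape,(d==0).mean())
print(get_state())
E
```

```text
scene {'vfov': 52.80761101148903, 'cx': 319.1708345311546, 'cy': 229.9964101355447, 'view': array([[-0.88122022,  0.472669  ,  0.00591105,  0.43214006],
       [ 0.3179349 ,  0.60190281, -0.73255062, -0.05977989],
       [-0.34981185, -0.64365909, -0.68068689,  1.25104414],
       [ 0.        ,  0.        ,  0.        ,  1.        ]])} (480, 640) 0.004222005208333333
top {'vfov': 47.37876504707282, 'cx': 320.42248271614045, 'cy': 228.5558119764686, 'view': array([[-0.00952735, -0.99990095,  0.01035965, -0.00766829],
       [-0.98926353,  0.00791407, -0.14592816,  0.49675881],
       [ 0.14583172, -0.01163874, -0.98924095,  1.42863265],
       [ 0.        ,  0.        ,  0.        ,  1.        ]])} (480, 640) 0.00388671875
{'clock': 0.1, 'joint_pos': array([-1.39909710e+00,  3.59437339e-01,  1.51130942e+00, -1.18758085e-05,
        1.27253469e+00, -1.15082934e-01]), 'dq': array([-7.59672612e-05, -1.77416526e-03, -2.11488749e-03, -6.67787336e-04,
       -9.06821357e-04, -1.94934518e-03]), 'joint_torque': array([ 8.20539099e-04, -5.28654993e+01, -2.79350013e+01, -1.69640361e-04,
        5.07550081e-03, -4.06394491e-06]), 'position': array([ 0.16966486, -0.5751736 ,  0.40394044]), 'tool_rot': array([-3.13991373e+00, -1.82651685e-04,  2.86785510e-01]), 'contact_force': array([-0.34356987, -0.74244725, -0.1030796 ]), 'moment': array([-0.00211505,  0.01739596,  0.00306222]), 'grasp_force': 0.0, 'finger_gap': 0.08543860990100664}
```

View pics/scene0.png

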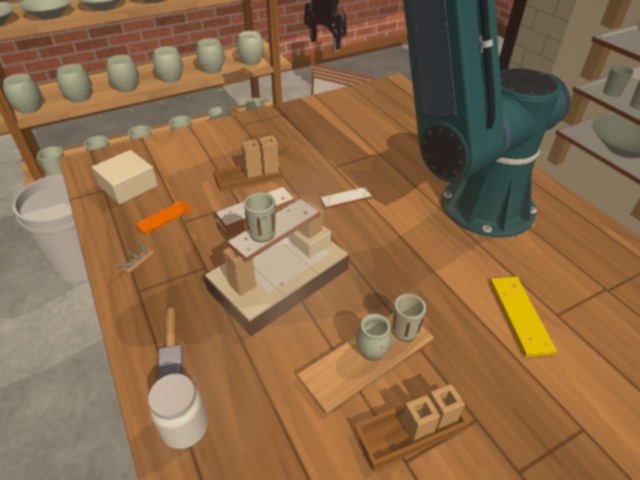

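View pics/top0.png

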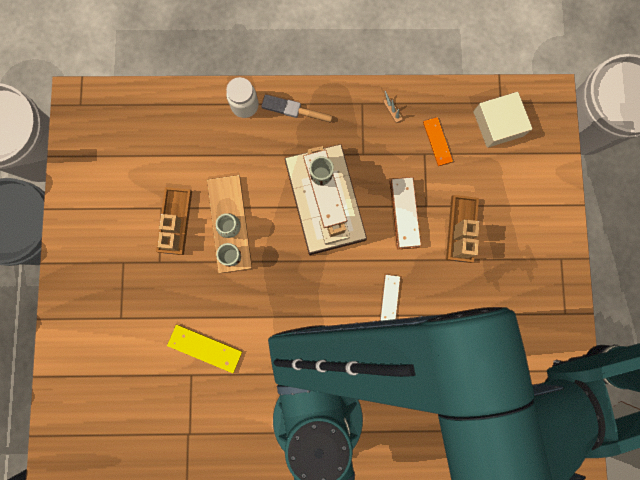

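Scene/top views, top-image pixels. Tumbler candidates: (320,168) on the stack, the board's (228,254), and the bulb cup (227,224). Strips: (325,200) on the stack, the pile (405,213), a small white one (390,297), orange (438,141) and yellow (205,348). Trays: (175,222) and (464,228). I choose the tumbler and strip on the stack, and check them by height and a crop.

```bash
python3 - <<'E'
from h import *
im,d,view,k=load('top0'); P=cloud(d,view,k); H=P[...,2]
def rect(name,box,lo,hi):
    x0,x1,y0,y1=box; m=np.zeros(H.shape,bool); m[y0:y1,x0:x1]=True
    m&=(H>lo)&(H<hi); m=cv2.morphologyEx(m.astype(np.uint8),cv2.MORPH_OPEN,np.ones((2,2)))
    n,l,s,c=cv2.connectedComponentsWithStats(m)
    for i in range(1,n):
        if s[i,4]<25: continue
        q=P[l==i]; r=cv2.minAreaRect((q[:,:2]*1000).astype(np.float32)); print(name,s[i,4],'z',np.median(q[:,2]).round(4),'c',np.round(r[0],1),'s',np.round(r[1],1),'a',round(r[2],1))
stack=(280,375,140,260)
rect('tumbler',stack,.2,.3); rect('shelf',stack,.155,.172); rect('posts',stack,.135,.153);rect('brick',stack,.08,.10); rect('slab',stack,.04,.06)
rect('pile',(385,425,170,255),.03,.045)
for b in ((145,200,180,265),(440,490,185,270)):
    rect('trayrim',b,.016,.03); rect('tpost',b,.04,.125)
rect('board',(200,260,165,280),.013,.025); rect('pots',(200,260,165,280),.08,.12)
rect('small',(370,410,265,325),.005,.03)
c=cv2.resize(im[135:275,150:500],None,fx=2.2,fy=2.2,interpolation=cv2.INTER_CUBIC); cv2.imwrite('pics/crop1.png',c)
E
```

```text
tumbler 323 z 0.2248 c [481.9   3.9] s [ 56.5 393.8] a 81.5
shelf 194 z 0.1611 c [496.6  14.6] s [ 60.1 423.3] a 84.5
shelf 94 z 0.1695 c [607.  -16.5] s [44.3 35.8] a 15.2
shelf 1050 z 0.16 c [457.  -37.6] s [346.1  92.6] a 1.2
posts 63 z 0.1496 c [685.8  -8.9] s [27.2 61.6] a 44.9
posts 90 z 0.1463 c [482.7 -55.8] s [20.  45.5] a 15.1
brick 250 z 0.088 c [488.4 -51. ] s [59.2 70.2] a 14.0
slab 3375 z 0.048 c [510.8 -43.1] s [429.9 179. ] a 10.7
pile 1327 z 0.0342 c [ 430.3 -181.5] s [157.4 448.6] a 57.6
trayrim 77 z 0.0197 c [425.8 224.9] s [520.5  63.6] a 50.0
trayrim 111 z 0.0186 c [583.3 352.6] s [81.2 40.7] a 28.3
trayrim 156 z 0.0187 c [415.6 199.7] s [457.1 113.7] a 69.7
tpost 243 z 0.0624 c [512.9 392.4] s [49.  38.7] a 85.2
tpost 242 z 0.0627 c [464.9 396.9] s [51.3 38.1] a 84.3
trayrim 57 z 0.019 c [ 424.4 -203.2] s [ 36.1 502. ] a 38.3
trayrim 30 z 0.0179 c [ 580.8 -416.7] s [35.4  5.2] a 85.7
trayrim 36 z 0.0195 c [ 423.6 -230.1] s [ 29.5 547.1] a 34.0
trayrim 27 z 0.0212 c [ 406.7 -227.2] s [ 23.  525.8] a 30.6
trayrim 32 z 0.0197 c [ 517.4 -374.9] s [12.2 36.9] a 86.1
trayrim 29 z 0.019 c [ 381.  -191.8] s [ 24.7 439. ] a 29.7
trayrim 92 z 0.02 c [ 415.9 -393.5] s [78.1 17.6] a 79.6
tpost 746 z 0.098 c [ 404.  -221.1] s [ 95.4 504. ] a 17.4
board 1049 z 0.0164 c [448.5 168.7] s [448.3 125.4] a 29.1
board 525 z 0.0159 c [356.9 152.5] s [300.4 136.2] a 39.0
board 126 z 0.0175 c [388.8 137.4] s [336.4  41.3] a 58.3
board 26 z 0.0237 c [357.4 118.9] s [271.6  16.9] a 53.3
pots 161 z 0.0864 c [503.1 232. ] s [55.5 52.7] a 71.0
pots 164 z 0.09 c [371.8 121. ] s [286.5  56.4] a 63.7
small 176 z 0.0068 c [ 329.  -109.9] s [ 54.2 241.5] a 9.2
small 60 z 0.0076 c [ 291.2 -191.7] s [25.9 24.3] a 16.6
small 27 z 0.0068 c [ 298.9 -208.4] s [23.5  8.1] a 89.8
small 70 z 0.0081 c [ 268.7 -105.6] s [222.2  21.5] a 88.2
```

View pics/crop1.png

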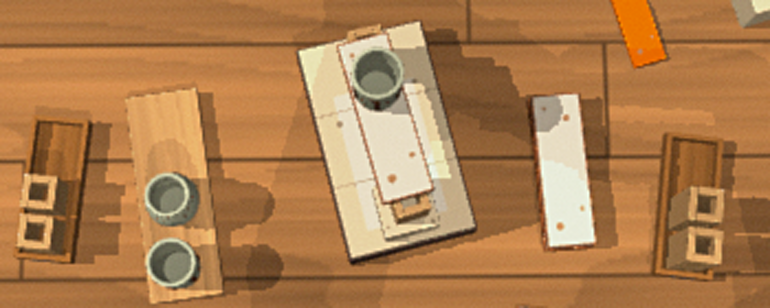

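```bash
cat >> h.py <<'E'
def rect(P,name,box,lo,hi,minn=25,show=True):
    H=P[...,2]; x0,x1,y0,y1=box; m=np.zeros(H.shape,bool); m[y0:y1,x0:x1]=True
    m&=(H>lo)&(H<hi); m=cv2.morphologyEx(m.astype(np.uint8),cv2.MORPH_OPEN,np.ones((2,2)))
    n,l,s,c=cv2.connectedComponentsWithStats(m)
    for i in range(1,n):
        if s[i,4]<minn: continue
        q=P[l==i]; r=cv2.minAreaRect(np.ascontiguousarray(q[:,:2]*1000,dtype=np.float32)); print(name,s[i,4],'z',np.median(q[:,2]).round(4),'c',np.round(r[0],1),'s',np.round(r[1],1),'a',round(r[2],1))
E
python3 - <<'E'
from h import *
im,d,view,k=load('top0'); P=cloud(d,view,k)
stack=(280,375,140,260)
rect(P,'tumbler',stack,.2,.3); rect(P,'shelf',stack,.155,.172); rect(P,'posts',stack,.135,.153);rect(P,'brick',stack,.08,.10); rect(P,'slab',stack,.04,.06)
rect(P,'pile',(385,425,170,255),.028,.045)
for b in ((145,200,180,265),(440,490,185,270)):
    rect(P,'trayrim',b,.016,.03); rect(P,'tray',b,.004,.03);rect(P,'tpost',b,.05,.125)
rect(P,'board',(200,260,165,280),.010,.025); rect(P,'pots',(200,260,165,280),.08,.12)
E
```

```text
tumbler 323 z 0.2248 c [481.9   3.9] s [ 56.5 393.8] a 81.5
shelf 194 z 0.1611 c [496.6  14.6] s [ 60.1 423.3] a 84.5
shelf 94 z 0.1695 c [607.  -16.5] s [44.3 35.8] a 15.2
shelf 1050 z 0.16 c [457.  -37.6] s [346.1  92.6] a 1.2
posts 63 z 0.1496 c [685.8  -8.9] s [27.2 61.6] a 44.9
posts 90 z 0.1463 c [482.7 -55.8] s [20.  45.5] a 15.1
brick 250 z 0.088 c [488.4 -51. ] s [59.2 70.2] a 14.0
slab 3375 z 0.048 c [510.8 -43.1] s [429.9 179. ] a 10.7
pile 1491 z 0.0342 c [ 430.9 -181.3] s [159.5 448.2] a 58.0
trayrim 77 z 0.0197 c [425.8 224.9] s [520.5  63.6] a 50.0
trayrim 111 z 0.0186 c [583.3 352.6] s [81.2 40.7] a 28.3
trayrim 156 z 0.0187 c [415.6 199.7] s [457.1 113.7] a 69.7
tray 930 z 0.0091 c [456.5 203.1] s [491.9 188.2] a 69.7
tpost 214 z 0.0633 c [512.6 392.2] s [48.4 38.8] a 83.1
tpost 209 z 0.0635 c [465.1 396.8] s [51. 38.] a 83.8
trayrim 57 z 0.019 c [ 424.4 -203.2] s [ 36.1 502. ] a 38.3
trayrim 30 z 0.0179 c [ 580.8 -416.7] s [35.4  5.2] a 85.7
trayrim 36 z 0.0195 c [ 423.6 -230.1] s [ 29.5 547.1] a 34.0
trayrim 27 z 0.0212 c [ 406.7 -227.2] s [ 23.  525.8] a 30.6
trayrim 32 z 0.0197 c [ 517.4 -374.9] s [12.2 36.9] a 86.1
trayrim 29 z 0.019 c [ 381.  -191.8] s [ 24.7 439. ] a 29.7
trayrim 92 z 0.02 c [ 415.9 -393.5] s [78.1 17.6] a 79.6
tray 835 z 0.0129 c [ 383.3 -262.9] s [174.7 544.9] a 38.3
tpost 700 z 0.1002 c [ 404.  -221.1] s [ 95.4 504. ] a 17.4
board 2128 z 0.0163 c [435.8 191.6] s [448.3 177.8] a 29.1
board 26 z 0.0237 c [357.4 118.9] s [271.6  16.9] a 53.3
pots 161 z 0.0864 c [503.1 232. ] s [55.5 52.7] a 71.0
pots 164 z 0.09 c [371.8 121. ] s [286.5  56.4] a 63.7
```

```bash
cat >> h.py <<'E'
def rect(P,name,box,lo,hi,minn=25,show=True):
    H=P[...,2]; x0,x1,y0,y1=box; m=np.zeros(H.shape,np.uint8); m[y0:y1,x0:x1]=((H>lo)&(H<hi))[y0:y1,x0:x1]
    m=cv2.morphologyEx(m,cv2.MORPH_OPEN,np.ones((2,2)),anchor=(0,0))&m
    n,l,s,c=cv2.connectedComponentsWithStats(m,connectivity=4)
    for i in range(1,n):
        if s[i,4]<minn: continue
        q=P[l==i]; r=cv2.minAreaRect(np.ascontiguousarray(q[:,:2]*1000,dtype=np.float32)); print(name,s[i,4],'z',np.median(q[:,2]).round(4),'c',np.round(r[0],1),'s',np.round(r[1],1),'a',round(r[2],1))
E
python3 - <<'E'
from h import *
im,d,view,k=load('top0'); P=cloud(d,view,k)
stack=(280,375,140,260)
rect(P,'tumbler',stack,.2,.3); rect(P,'shelf',stack,.155,.172); rect(P,'posts',stack,.135,.153);rect(P,'brick',stack,.08,.10); rect(P,'slab',stack,.04,.06)
rect(P,'pile',(385,425,170,255),.028,.045)
for b in ((145,200,180,265),(440,490,185,270)):
    rect(P,'tray',b,.004,.03);rect(P,'tpost',b,.05,.125)
rect(P,'board',(200,260,165,280),.010,.025); rect(P,'pots',(200,260,165,280),.08,.12)
E
```

```text
tumbler 263 z 0.2362 c [611.  -11.5] s [53.7 57.6] a 77.5
shelf 139 z 0.1602 c [657.9   0.7] s [29.6 58.3] a 16.0
shelf 59 z 0.1679 c [620.3 -10.1] s [32.4 22.5] a 82.6
shelf 970 z 0.1604 c [552.3 -28.9] s [126.2  58.8] a 15.3
posts 42 z 0.1488 c [684.    2.8] s [ 9.2 35.2] a 14.9
posts 67 z 0.1483 c [482.  -50.4] s [17.1 38.2] a 16.4
brick 202 z 0.0885 c [490.7 -45.6] s [61.5 65. ] a 12.6
slab 3149 z 0.0481 c [581.  -23.4] s [268.  158.1] a 13.8
pile 1378 z 0.0344 c [ 542.8 -241.1] s [187.9  58.8] a 4.6
tray 707 z 0.0171 c [528.5 389.1] s [ 77.9 182.7] a 84.4
tpost 170 z 0.0663 c [514.6 388.8] s [42.  39.7] a 85.6
tpost 165 z 0.0666 c [466.6 393. ] s [41.6 38.7] a 82.6
tray 471 z 0.0125 c [ 519.8 -400.2] s [ 69.1 136.4] a 82.7
tray 58 z 0.0164 c [ 447.3 -363.1] s [46.3 18.4] a 27.3
tray 102 z 0.0209 c [ 417.5 -385.5] s [68.5 23.4] a 71.4
tpost 629 z 0.101 c [ 462.5 -391.7] s [41.3 89.4] a 84.0
board 1907 z 0.0165 c [518.6 237.9] s [258.9  88.8] a 8.1
pots 107 z 0.0931 c [504.6 232.5] s [50.8 49. ] a 45.2
pots 56 z 0.0965 c [438.3 221. ] s [53.3 28.4] a 63.0
pots 33 z 0.095 c [418.6 250. ] s [33.3  8.3] a 20.5
```

The crop shows the glazed tumbler (375,78) on the stack's strip. The right tray holds the tall posts (z 0.10) and the left one the short posts (0.067). The white pile is at (565,170). Now going above the tumbler.

```bash
python3 -m inch '[[0,0,0.095,0,0,0,0.085],[0,0,0.095,0,0,0,0.085],[0.441,0.564,0.095,0,0,-1,0.085],[0.441,0.564,0.095,0,0,-1,0.085],[0.441,0.564,0.095,0,0,-1,0.085],[0.441,0.564,0.095,0,0,-1,0.085],[0.441,0.564,0.095,0,0,-1,0.085],[0.441,0.564,0.095,0,0,-1,0.085],[0.441,0.564,0.095,0,0,-1,0.085],[0.441,0.564,0.095,0,0,-1,0.085],[0.441,0.564,0.095,0,0,-1,0.085],[0.441,0.564,0.095,0,0,-1,0.085],[0.441,0.564,0.095,0,0,-1,0.085],[0.441,0.564,0.095,0,0,-1,0.085],[0.441,0.564,0.095,0,0,-1,0.085],[0.441,0.564,0.095,0,0,-1,0.085],[0.441,0.564,0.095,0,0,-1,0.085],[0.441,0.564,0.095,0,0,-1,0.085]]' 40
python3 - <<'E'
from h import *
im,d,ci=snap('wrist','w1'); im,d,view,k=load('w1'); P=cloud(d,view,k)
print(np.linalg.inv(view)); f=(0,640,0,480)
rect(P,'tumbler',f,.225,.26,200); rect(P,'shelf',f,.155,.172,200); rect(P,'post',f,.14,.1535,100)
E
```

```text
clock: 2.35
position: [0.6102, -0.0125, 0.4999]
tool_rot: [3.142, -0.0, 0.268]
contact_force: [0.3, 0.4, -0.1]
finger_gap: 0.085
grasp_force: 0.0
[[ 2.66115145e-01 -9.31017617e-01 -2.49777753e-01  6.72000182e-01]
 [-9.63941178e-01 -2.56926983e-01 -6.93248266e-02  4.14410825e-03]
 [ 3.67990562e-04  2.59219447e-01 -9.65818380e-01  4.69774541e-01]
 [ 0.00000000e+00  0.00000000e+00  0.00000000e+00  1.00000000e+00]]
tumbler 2552 z 0.2417 c [610.6 -12.5] s [55.7 56.2] a 18.1
shelf 3727 z 0.1628 c [642.5  -4.4] s [58.8 59.2] a 15.4
shelf 1229 z 0.1706 c [605.6 -14. ] s [30.9 38.4] a 16.6
shelf 4160 z 0.1628 c [526.  -36.9] s [77.3 59. ] a 15.6
post 592 z 0.1506 c [6.806e+02 6.000e-01] s [14.  38.7] a 15.4
post 331 z 0.1505 c [476.7 -53.1] s [10.7 38.3] a 14.5
```

View pics/w1.png

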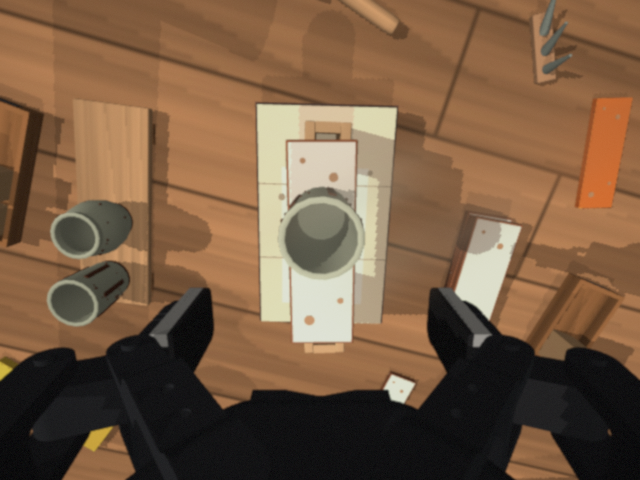

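The wrist view shows the tumbler rim centred at (320,235), exactly under the tool. Descend and grip.

```bash
python3 -m inch '[[0,0,-0.05,0,0,0,0.085],[0,0,-0.1,0,0,0,0.085],[0,0,-0.12,0,0,0,0.085],[0,0,-0.136,0,0,0,0.085],[0,0,-0.136,0,0,0,0.085],[0,0,-0.136,0,0,0,0.085],[0,0,-0.136,0,0,0,0.045],[0,0,-0.136,0,0,0,0.045],[0,0,-0.136,0,0,0,0.045],[0,0,-0.136,0,0,0,0.045],[0,0,-0.136,0,0,0,0.045],[0,0,-0.136,0,0,0,0.045]]' 40
python3 - <<'E'
from h import *
im,d,view,k=load('w1'); P=cloud(d,view,k)
for b in ((130,220,280,380),(425,510,280,380)):
    q=P[b[2]:b[3],b[0]:b[1]].reshape(-1,3); q=q[(q[:,2]>.28)&(q[:,2]<.45)]; print('open tip z below TCP',.4999-np.percentile(q[:,2],[0,2,10]))
E
```

```text
clock: 3.9
position: [0.6112, -0.0116, 0.3651]
tool_rot: [3.141, -0.002, 0.269]
contact_force: [-0.4, 0.3, 6.0]
finger_gap: 0.0561
grasp_force: 41.5
open tip z below TCP [0.1607809  0.15682114 0.15012475]
open tip z below TCP [0.16076334 0.15662626 0.15000415]
```

```bash
python3 -m inch '[[0,0,0.005,0,0,0,0.045],[0,0,0.015,0,0,0,0.045],[0,0,0.04,0,0,0,0.045],[0,0,0.06,0,0,0,0.045],[-0.003,0.05,0.06,0,0,-1.5,0.045],[-0.006,0.1,0.06,0,0,-3,0.045],[-0.009,0.15,0.06,0,0,-4.5,0.045],[-0.012,0.2,0.06,0,0,-6,0.045],[-0.014,0.24,0.06,0,0,-7,0.045],[-0.015,0.26,0.06,0,0,-7.3,0.045],[-0.015,0.26,0.06,0,0,-7.3,0.045],[-0.015,0.26,0.06,0,0,-7.3,0.045],[-0.015,0.26,0.06,0,0,-7.3,0.045],[-0.015,0.26,0.06,0,0,-7.3,0.045]]'
python3 - <<'E'
from h import *
snap('wrist','w2'); im,d,view,k=load('w2'); P=cloud(d,view,k)
f=(0,640,0,480)
rect(P,'board',f,.010,.025,300); rect(P,'pots',f,.08,.12,200)
snap('top','t2');im,d,view,k=load('t2'); P=cloud(d,view,k)
rect(P,'tumbler',(180,300,80,280),.2,.35,60)
rect(P,'board',(200,260,165,280),.010,.025,100);
E
```

```text
clock: 5.65
position: [0.5959, 0.2475, 0.4237]
tool_rot: [3.142, 0.0, 0.141]
contact_force: [-0.8, 0.5, -2.6]
finger_gap: 0.056
grasp_force: 43.3
board 503 z 0.0161 c [817.5  -8. ] s [46.3 10.5] a 74.2
board 1117 z 0.0164 c [574.3  56. ] s [240.    5.8] a 12.9
board 6616 z 0.0185 c [597.9 248.5] s [94.9 89. ] a 8.0
board 793 z 0.0237 c [550.7 355. ] s [156.   60.3] a 17.7
board 500 z 0.0225 c [571.2 412.8] s [12.5 83.1] a 79.4
pots 1939 z 0.1006 c [671.3  13.1] s [24.3 48.7] a 67.8
pots 2806 z 0.0912 c [501.1 -43. ] s [42.9 65.7] a 15.6
tumbler 103 z 0.3084 c [593.2 203.1] s [33.5 19.1] a 57.7
tumbler 88 z 0.2991 c [584.5 273.8] s [53.7 25.9] a 78.1
board 1001 z 0.0164 c [521.4 216.6] s [257.9  45.9] a 8.2
```

View pics/w2.png

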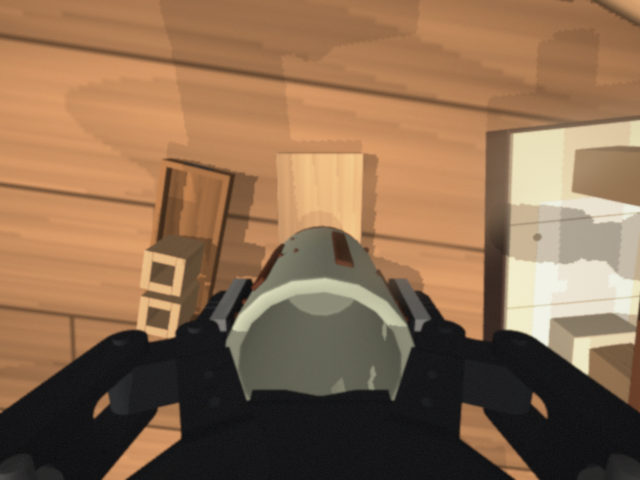

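The view shows the tumbler held upright, with the free board end below at (320,200). Lowering.

```bash
python3 -m inch '[[-0.001,0.001,-0.05,0,0,0,0.045],[-0.001,0.001,-0.1,0,0,0,0.045],[-0.001,0.001,-0.15,0,0,0,0.045],[-0.001,0.001,-0.185,0,0,0,0.045],[-0.001,0.001,-0.195,0,0,0,0.045],[-0.001,0.001,-0.198,0,0,0,0.045],[-0.001,0.001,-0.198,0,0,0,0.045],[-0.001,0.001,-0.2,0,0,0,0.045],[-0.001,0.001,-0.2,0,0,0,0.045]]'
```

```text
clock: 6.88
position: [0.595, 0.2496, 0.2245]
tool_rot: [-3.141, -0.001, 0.142]
contact_force: [-0.3, 0.1, -2.6]
finger_gap: 0.0557
grasp_force: 43.4
```

```bash
python3 -m inch '[[0,0,-0.001,0,0,0,0.045],[0,0,-0.001,0,0,0,0.045],[0,0,-0.002,0,0,0,0.045],[0,0,-0.002,0,0,0,0.045]]'
```

```text
clock: 7.38
position: [0.5947, 0.2495, 0.2215]
tool_rot: [-3.142, 0.0, 0.142]
contact_force: [0.7, -0.2, -2.8]
finger_gap: 0.0555
grasp_force: 43.4
```

```bash
python3 -m inch '[[0,0,-0.001,0,0,0,0.045],[0,0,-0.001,0,0,0,0.045],[0,0,-0.0015,0,0,0,0.045],[0,0,-0.0015,0,0,0,0.045]]'
```

```text
clock: 7.88
position: [0.5949, 0.2495, 0.2212]
tool_rot: [-3.141, -0.001, 0.142]
contact_force: [-3.4, -1.5, 7.8]
finger_gap: 0.0556
grasp_force: 43.4
```

Contact. Release and rise, going back towards the stack.

```bash
python3 -m inch '[[0,0,0,0,0,0,0.06],[0,0,0,0,0,0,0.065],[0,0,0,0,0,0,0.085],[0,0,0,0,0,0,0.085],[0,0,0,0,0,0,0.085],[0,0,0,0,0,0,0.085],[0,0,0.03,0,0,0,0.085],[0,0,0.08,0,0,0,0.085],[0,0,0.14,0,0,0,0.085],[0,0,0.2,0,0,0,0.085],[0,0,0.2,0,0,0,0.085],[0,0,0.2,0,0,0,0.085]]'
python3 - <<'E'
from h import *
snap('wrist','w3'); im,d,view,k=load('w3'); P=cloud(d,view,k); f=(0,640,0,480)
rect(P,'tumbler',f,.085,.11,300); rect(P,'board',f,.012,.025,500)
E
```

```text
clock: 9.38
position: [0.5944, 0.2494, 0.42]
tool_rot: [-3.142, 0.0, 0.142]
contact_force: [-0.6, 0.0, -1.0]
finger_gap: 0.0852
grasp_force: 0.0
tumbler 1216 z 0.0975 c [667.9  15.2] s [18.9 43.9] a 77.3
tumbler 1345 z 0.0981 c [593.9 249.1] s [55.9 55.8] a 9.7
tumbler 1221 z 0.0955 c [504.2 232.5] s [51.1 50.3] a 13.4
tumbler 1298 z 0.0908 c [514.  -37.3] s [14.4 60.6] a 13.9
tumbler 669 z 0.0959 c [437.4 227.4] s [32.9 54.3] a 1.5
board 919 z 0.0175 c [586.1  58.8] s [215.4   4.6] a 13.2
board 8181 z 0.0186 c [516.9 237.1] s [258.5  88.8] a 8.0
```

View pics/w3.png

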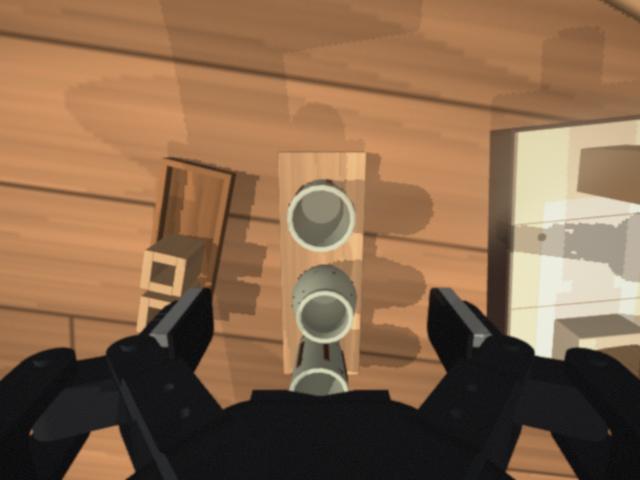

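Tumbler upright at (320,217) in the image, within 1 mm of the free place; the pots are unmoved. Now to above the shelf.

```bash
python3 -m inch '[[-0.014,-0.271,0.01,0,0,7.4,0.085],[-0.014,-0.271,0.01,0,0,7.4,0.085],[-0.014,-0.271,0.01,0,0,7.4,0.085],[-0.014,-0.271,0.01,0,0,7.4,0.085],[-0.014,-0.271,0.01,0,0,7.4,0.085],[-0.014,-0.271,0.01,0,0,7.4,0.085],[-0.014,-0.271,0.01,0,0,7.4,0.085],[-0.014,-0.271,0.01,0,0,7.4,0.085],[-0.014,-0.271,0.01,0,0,7.4,0.085]]'
python3 - <<'E'
from h import *
snap('wrist','w4'); im,d,view,k=load('w4'); P=cloud(d,view,k); f=(0,640,0,480)
rect(P,'shelf',f,.157,.172,300);rect(P,'post',f,.14,.1535,100)
snap('top','t4'); im,d,view,k=load('t4'); P=cloud(d,view,k)
rect(P,'pile',(385,425,170,255),.028,.045)
E
```

```text
clock: 10.55
position: [0.5808, -0.0203, 0.4301]
tool_rot: [-3.141, 0.0, 0.273]
contact_force: [-0.6, 0.4, -0.5]
finger_gap: 0.0846
grasp_force: 0.0
shelf 23128 z 0.1628 c [579.7 -22.1] s [188.9  59.4] a 15.6
post 1111 z 0.1506 c [6.805e+02 3.000e-01] s [13.5 39.3] a 14.4
post 500 z 0.1506 c [476.3 -53.1] s [10.6 38.9] a 16.2
pile 1386 z 0.0344 c [ 542.9 -241.3] s [187.7  58.8] a 4.5
```

```bash
python3 -m inch '[[-0.001,-0.002,-0.05,0,0,0,0.085],[-0.001,-0.002,-0.09,0,0,0,0.085],[-0.001,-0.002,-0.105,0,0,0,0.085],[-0.001,-0.002,-0.110,0,0,0,0.085],[-0.001,-0.002,-0.110,0,0,0,0.085],[-0.001,-0.002,-0.110,0,0,0,0.085],[-0.001,-0.002,-0.110,0,0,0,0.066],[-0.001,-0.002,-0.110,0,0,0,0.066],[-0.001,-0.002,-0.110,0,0,0,0.05],[-0.001,-0.002,-0.110,0,0,0,0.05],[-0.001,-0.002,-0.110,0,0,0,0.05],[-0.001,-0.002,-0.110,0,0,0,0.05]]' 60
```

```text
clock: 12.15
position: [0.5799, -0.0233, 0.321]
tool_rot: [3.142, -0.001, 0.271]
contact_force: [-1.6, 1.5, 7.0]
finger_gap: 0.0582
grasp_force: 64.8
```

```bash
python3 -m inch '[[0,0,0.003,0,0,0,0.05],[0,0,0.006,0,0,0,0.05],[0,0,0.01,0,0,0,0.05],[0,0,0.015,0,0,0,0.05],[0,0,0.015,0,0,0,0.05],[0,0,0.015,0,0,0,0.05]]'
python3 - <<'E'
from h import *
snap('wrist','w5'); im,d,view,k=load('w5'); P=cloud(d,view,k); f=(0,640,0,480)
rect(P,'shelf',f,.164,.195,300)
snap('scene','s5')
E
```

```text
clock: 12.9
position: [0.5797, -0.0235, 0.3352]
tool_rot: [-3.142, -0.0, 0.271]
contact_force: [-0.9, -0.3, -3.1]
finger_gap: 0.0582
grasp_force: 64.8
shelf 59013 z 0.1771 c [606.3 -16.2] s [135.2  85.7] a 15.8
```

View pics/s5.png

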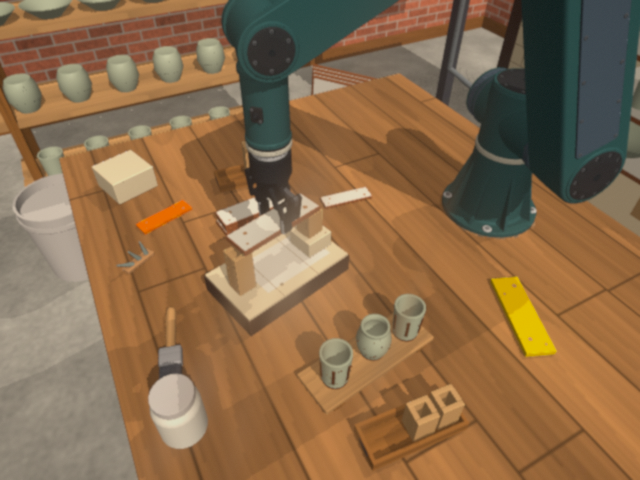

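Scene view shows the shelf lifted level at (270,225) and the posts still standing below at (238,270) and (310,225). Refining the pile pose from the wrist pictures.

```bash
python3 -m inch '[[0,0,0.05,0,0,0,0.05],[0,0,0.09,0,0,0,0.05],[-0.018,-0.05,0.12,0,0,-5,0.05],[-0.037,-0.09,0.12,0,0,-11,0.05],[-0.037,-0.10,0.12,0,0,-11,0.05],[-0.037,-0.10,0.12,0,0,-11,0.05],[-0.037,-0.10,0.12,0,0,-11,0.05]]'
python3 - <<'E'
from h import *
snap('wrist','w6')
f=(0,640,0,480)
for n in ('w1','w4','w6'):
    im,d,view,k=load(n); P=cloud(d,view,k); rect(P,n,f,.031,.041,500)
im,d,view,k=load('w6'); P=cloud(d,view,k); m=(P[...,2]>.24)&(P[...,2]<.33)&(im.min(-1)>120); q=P[m]; A=np.c_[q[:,:2],np.ones(len(q))]; c,_,_,_=np.linalg.lstsq(A,q[:,2],rcond=None); print('tilt deg',np.degrees(c[:2]),len(q),q[:,2].mean())
E
```

```text
clock: 13.88
position: [0.543, -0.1227, 0.4547]
tool_rot: [-3.14, 0.001, 0.08]
contact_force: [0.5, 1.0, -2.8]
finger_gap: 0.0584
grasp_force: 67.0
w1 4025 z 0.0368 c [ 570.9 -239.7] s [130.3  60.2] a 4.2
w4 6644 z 0.0368 c [ 563.6 -240.4] s [144.4  59.9] a 4.4
w6 8889 z 0.0368 c [ 541.5 -242.6] s [187.   59.4] a 4.5
tilt deg [-0.06675268  0.49542231] 52034 0.29654264779770206
```

View pics/w6.png

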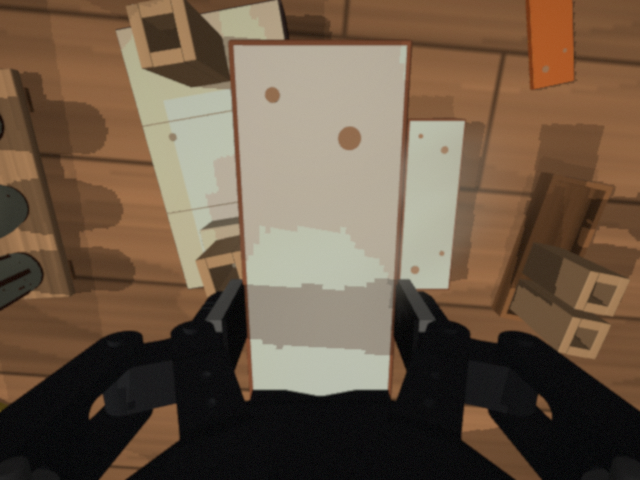

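The shelf is held level; its far edge is at row 42, and the pile is at (435,205). Measuring the held shelf's offset while moving over the pile.

```bash
python3 - <<'E'
from h import *
im,d,view,k=load('w6')
g=im.min(-1); r=lambda u,v:np.round(ray(u,v,view,k,.2967)*1000,1)
col=g[25:60,320].astype(int); v=25+np.argmax(np.diff(col)>25); row=g[150,:].astype(int); us=np.where((d[150]>.1)&(np.abs(cloud(d,view,k)[150,:,2]-.2967)<.01))[0]
vs=np.where(np.abs(cloud(d,view,k)[:,320,2]-.2967)<.01)[0]
print('far edge',r(320,vs.min()),'sides',r(us.min(),150),r(us.max(),150))
E
python3 -m inch '[[-0.0015,-0.05,0,0,0,0,0.05],[-0.0015,-0.1,0,0,0,0,0.05],[-0.0015,-0.12,-0.03,0,0,0,0.05],[-0.0015,-0.12,-0.08,0,0,0,0.05],[-0.0015,-0.12,-0.13,0,0,0,0.05],[-0.0015,-0.12,-0.17,0,0,0,0.05],[-0.0015,-0.12,-0.2,0,0,0,0.05],[-0.0015,-0.12,-0.215,0,0,0,0.05],[-0.0015,-0.12,-0.215,0,0,0,0.05],[-0.0015,-0.12,-0.215,0,0,0,0.05]]'
```

```text
far edge [ 637.2 -115.5  296.7] sides [600.2 -88.7 296.7] [ 605.  -147.7  296.7]
clock: 15.18
position: [0.5421, -0.2436, 0.2414]
tool_rot: [3.14, -0.002, 0.08]
contact_force: [-0.5, 0.0, -3.2]
finger_gap: 0.0586
grasp_force: 67.0
```

```bash
python3 -m inch '[[-0.0005,0.001,-0.01,0,0,0,0.05],[-0.0005,0.001,-0.02,0,0,0,0.05],[-0.0005,0.001,-0.028,0,0,0,0.05],[-0.0005,0.001,-0.031,0,0,0,0.05],[-0.0005,0.001,-0.033,0,0,0,0.05],[-0.0005,0.001,-0.033,0,0,0,0.05],[-0.0005,0.001,-0.034,0,0,0,0.05],[-0.0005,0.001,-0.034,0,0,0,0.05]]'
```

```text
clock: 16.18
position: [0.5409, -0.2426, 0.2071]
tool_rot: [3.141, -0.001, 0.079]
contact_force: [-2.1, 1.4, 4.2]
finger_gap: 0.0585
grasp_force: 67.9
```

```bash
python3 -m inch '[[0,0,-0.001,0,0,0,0.05],[0,0,-0.001,0,0,0,0.05],[0,0,-0.0015,0,0,0,0.05],[0,0,-0.0015,0,0,0,0.05]]'
```

```text
clock: 16.68
position: [0.5408, -0.2425, 0.207]
tool_rot: [3.141, -0.001, 0.079]
contact_force: [-5.8, 3.7, 16.6]
finger_gap: 0.058
grasp_force: 69.3
```

Seated firmly. Ease off, release, rise and look.

```bash
python3 -m inch '[[0,0,0.001,0,0,0,0.05],[0,0,0.001,0,0,0,0.05],[0,0,0.001,0,0,0,0.063],[0,0,0.001,0,0,0,0.068],[0,0,0.001,0,0,0,0.075],[0,0,0.001,0,0,0,0.085],[0,0,0.001,0,0,0,0.085],[0,0,0.001,0,0,0,0.085],[0,0,0.001,0,0,0,0.085],[0,0,0.04,0,0,0,0.085],[0,0,0.1,0,0,0,0.085],[0,0,0.15,0,0,0,0.085],[0,0,0.2,0,0,0,0.085],[0,0,0.215,0,0,0,0.085],[0,0,0.215,0,0,0,0.085],[0,0,0.215,0,0,0,0.085]]'
python3 - <<'E'
from h import *
snap('wrist','w7')
f=(0,640,0,480)
im,d,view,k=load('w7'); P=cloud(d,view,k); rect(P,'shelf',f,.041,.056,500); rect(P,'pile',f,.03,.041,100)
E
```

```text
clock: 18.68
position: [0.5401, -0.2421, 0.4176]
tool_rot: [-3.139, 0.003, 0.079]
contact_force: [-0.3, 0.2, -1.2]
finger_gap: 0.0849
grasp_force: 0.0
shelf 34133 z 0.0506 c [570.4 -28.7] s [250.5 159. ] a 14.0
shelf 12039 z 0.0488 c [ 542.  -242.5] s [188.3  59.1] a 4.6
pile 946 z 0.0367 c [ 587.4 -105.6] s [244.3   1.7] a 13.9
pile 114 z 0.0355 c [ 732.5 -482.2] s [12.4  4.9] a 43.7
pile 173 z 0.0336 c [ 496.1 -386.5] s [26.9 53.9] a 39.7
```

View pics/w7.png

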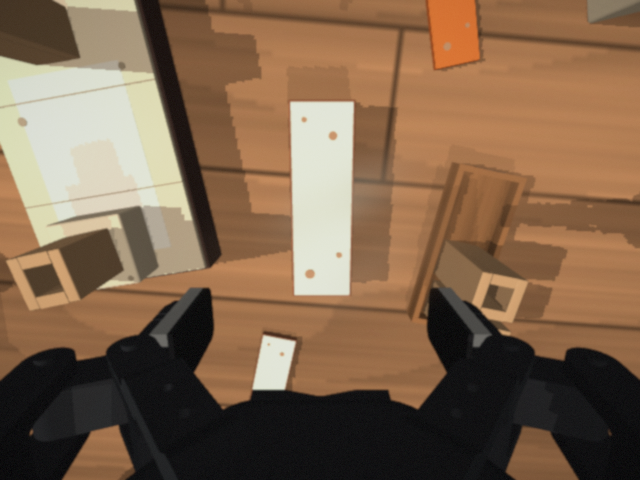

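The shelf lies squarely on the pile, at (320,198) in the image and within 1 mm and 0.1°. Next the tall post.

```bash
python3 -m inch '[[0.128,0.239,0.03,0,0,10.9,0.085],[0.128,0.239,0.03,0,0,10.9,0.085],[0.128,0.239,0.03,0,0,10.9,0.085],[0.128,0.239,0.03,0,0,10.9,0.085],[0.128,0.239,0.03,0,0,10.9,0.085],[0.128,0.239,0.03,0,0,10.9,0.085],[0.128,0.239,0.03,0,0,10.9,0.085],[0.128,0.239,0.03,0,0,10.9,0.085]]'
python3 - <<'E'
from h import *
snap('wrist','w8')
f=(0,640,0,480)
im,d,view,k=load('w8'); P=cloud(d,view,k); rect(P,'post',f,.142,.16,200);rect(P,'brick',f,.082,.098,200)
E
```

```text
clock: 19.73
position: [0.6681, -0.0051, 0.4492]
tool_rot: [-3.141, 0.001, 0.267]
contact_force: [0.1, -0.9, -0.9]
finger_gap: 0.085
grasp_force: 0.0
post 1856 z 0.1505 c [667.8  -2.8] s [39.5 39.2] a 13.3
brick 611 z 0.0907 c [604.3 233.3] s [54.6 22.6] a 37.3
brick 795 z 0.0908 c [589.6 258.9] s [48.5 28.4] a 20.7
brick 1653 z 0.0929 c [504.5 231.1] s [52.  52.4] a 1.8
brick 1535 z 0.0904 c [498.4 -45. ] s [47.4 64.5] a 14.0
```

```bash
python3 -m inch '[[0,0.002,-0.06,0,0,0,0.085],[0,0.002,-0.11,0,0,0,0.085],[0,0.002,-0.15,0,0,0,0.085],[0,0.002,-0.17,0,0,0,0.085],[0,0.002,-0.175,0,0,0,0.085],[0,0.002,-0.175,0,0,0,0.06],[0,0.002,-0.175,0,0,0,0.05],[0,0.002,-0.175,0,0,0,0.045],[0,0.002,-0.175,0,0,0,0.025],[0,0.002,-0.175,0,0,0,0.025],[0,0.002,-0.175,0,0,0,0.025],[0,0.002,-0.175,0,0,0,0.025]]' 50
python3 -m inch '[[0,0,0.004,0,0,0,0.025],[0,0,0.015,0,0,0,0.025],[0,0,0.06,0,0,0,0.025],[0,0,0.1,0,0,0,0.025],[-0.06,-0.05,0.12,0,0,-4,0.025],[-0.09,-0.1,0.13,0,0,-9,0.025],[-0.1,-0.15,0.13,0,0,-13,0.025],[-0.11,-0.2,0.13,0,0,-17,0.025],[-0.115,-0.25,0.13,0,0,-20,0.025],[-0.12,-0.27,0.13,0,0,-20.7,0.025],[-0.12,-0.27,0.13,0,0,-20.7,0.025],[-0.12,-0.27,0.13,0,0,-20.7,0.025]]'
python3 - <<'E'
from h import *
snap('wrist','w9')
f=(0,640,0,480)
im,d,view,k=load('w9'); P=cloud(d,view,k); rect(P,'post',f,.09,.12,200);rect(P,'tray',f,.003,.03,300);rect(P,'rim',f,.018,.03,100)
E
```

```text
clock: 21.28
position: [0.6692, -0.0015, 0.2759]
tool_rot: [3.141, -0.002, 0.269]
contact_force: [-1.0, 0.1, 6.2]
finger_gap: 0.0397
grasp_force: 49.7
clock: 22.78
position: [0.5487, -0.2703, 0.4046]
tool_rot: [-3.14, 0.0, -0.091]
contact_force: [0.2, 0.6, -1.8]
finger_gap: 0.0397
grasp_force: 50.4
post 3591 z 0.1075 c [ 471.1 -395.1] s [41.2 71.2] a 85.6
post 2279 z 0.0973 c [489.9 -48.1] s [61.8 63.6] a 14.7
tray 2615 z 0.0092 c [ 707.9 -355.3] s [53.6 42.3] a 16.4
tray 3489 z 0.0177 c [ 598.7 -102.8] s [268.4   2.6] a 14.0
tray 7845 z 0.0096 c [ 500.  -400.1] s [ 70.4 173.4] a 82.7
rim 1528 z 0.0246 c [ 598.8 -102.9] s [268.1   2.5] a 14.1
rim 2105 z 0.0244 c [ 506.  -400.8] s [ 70.  161.3] a 82.6
rim 171 z 0.022 c [ 496.3 -387.8] s [27.5 55.2] a 38.4
rim 104 z 0.0223 c [ 441.2 -373. ] s [ 5.2 39. ] a 75.3
```

View pics/w9.png

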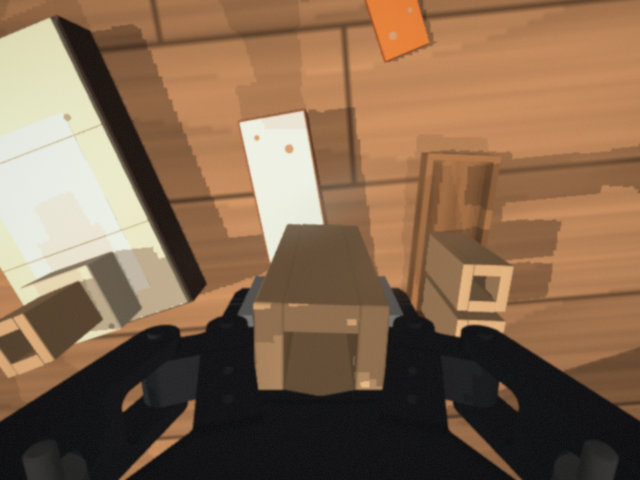

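The view shows the post held upright at (320,300), and the tray's empty bay at (460,200). Bay middle comes to (543.3,-405.6), yaw -7.3°. Moving over and lowering.

```bash
python3 -m inch '[[-0.004,-0.05,0,0,0,-2,0.025],[-0.004,-0.1,0,0,0,-2,0.025],[-0.004,-0.13,0,0,0,-2,0.025],[-0.004,-0.1355,0,0,0,-2,0.025],[-0.004,-0.1355,-0.01,0,0,-2,0.025],[-0.004,-0.1355,-0.06,0,0,-2,0.025],[-0.004,-0.1355,-0.1,0,0,-2,0.025],[-0.004,-0.1355,-0.14,0,0,-2,0.025],[-0.004,-0.1355,-0.145,0,0,-2,0.025],[-0.004,-0.1355,-0.145,0,0,-2,0.025]]'
python3 - <<'E'
from h import *
snap('wrist','w10'); snap('top','t10'); f=(0,640,0,480)
im,d,view,k=load('w10'); P=cloud(d,view,k); rect(P,'rim',f,.016,.03,100)
cv2.imwrite('pics/c10.png',np.hstack([im[60:420,120:520],cv2.resize(load('t10')[0][150:310,400:560],(360,360))]))
E
```

```text
clock: 24.08
position: [0.5452, -0.4061, 0.2602]
tool_rot: [-3.141, -0.0, -0.126]
contact_force: [0.3, -0.5, -1.6]
finger_gap: 0.0394
grasp_force: 50.6
rim 3186 z 0.0232 c [ 568.3 -271.1] s [138.2   4.3] a 4.4
rim 2965 z 0.0245 c [ 557.2 -407.9] s [70.1 57.5] a 83.1
```

View pics/c10.png

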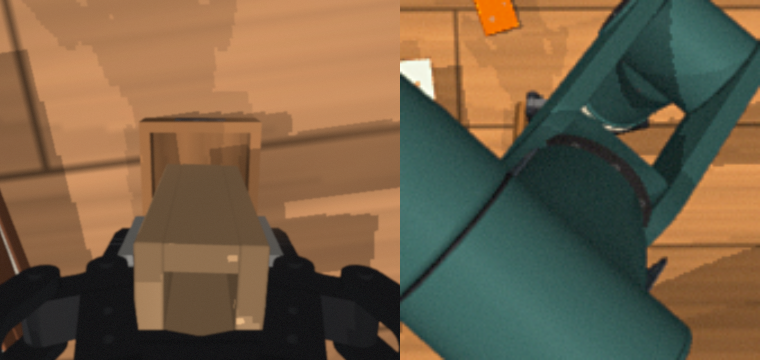

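The post is centred over the bay. Lowering to contact.

```bash
python3 -m inch '[[0,0,-0.008,0,0,0,0.025],[0,0,-0.016,0,0,0,0.025],[0,0,-0.021,0,0,0,0.025],[0,0,-0.023,0,0,0,0.025],[0,0,-0.024,0,0,0,0.025],[0,0,-0.025,0,0,0,0.025],[0,0,-0.025,0,0,0,0.025]]'
```

```text
clock: 25.05
position: [0.5448, -0.407, 0.2347]
tool_rot: [-3.142, -0.0, -0.127]
contact_force: [-0.6, -0.1, -1.1]
finger_gap: 0.0399
grasp_force: 50.6
```

```bash
python3 -m inch '[[0,0,-0.001,0,0,0,0.025],[0,0,-0.001,0,0,0,0.025],[0,0,-0.0015,0,0,0,0.025],[0,0,-0.0015,0,0,0,0.025]]'
```

```text
clock: 25.55
position: [0.5448, -0.4071, 0.2338]
tool_rot: [3.141, -0.001, -0.127]
contact_force: [-1.2, 0.8, 5.3]
finger_gap: 0.0396
grasp_force: 51.0
```

```bash
python3 -m inch '[[0,0,0,0,0,0,0.043],[0,0,0,0,0,0,0.05],[0,0,0,0,0,0,0.085],[0,0,0,0,0,0,0.085],[0,0,0,0,0,0,0.085],[0,0,0,0,0,0,0.085],[0,0,0.04,0,0,0,0.085],[0,0,0.1,0,0,0,0.085],[0,0,0.15,0,0,0,0.085],[0,0,0.19,0,0,0,0.085],[0,0,0.19,0,0,0,0.085],[0,0,0.19,0,0,0,0.085]]'
python3 - <<'E'
from h import *
snap('wrist','w11'); f=(0,640,0,480)
im,d,view,k=load('w11'); P=cloud(d,view,k); rect(P,'posts',f,.098,.12,200); rect(P,'rim',f,.016,.03,200)
E
python3 -m inch '[[-0.01,0.06,0,0,0,4,0.085],[-0.02,0.12,0,0,0,8,0.085],[-0.03,0.18,0,0,0,12,0.085],[-0.04,0.24,0,0,0,16,0.085],[-0.05,0.3,0,0,0,20,0.085],[-0.052,0.35,0,0,0,22,0.085],[-0.052,0.36,0,0,0,22.3,0.085],[-0.052,0.36,0,0,0,22.3,0.085],[-0.052,0.36,0,0,0,22.3,0.085]]'
python3 - <<'E'
from h import *
snap('wrist','w12'); f=(0,640,0,480)
im,d,view,k=load('w12'); P=cloud(d,view,k); rect(P,'post',f,.14,.16,200)
E
```

```text
clock: 27.05
position: [0.5444, -0.4067, 0.4226]
tool_rot: [-3.141, 0.001, -0.127]
contact_force: [-0.3, 0.2, -0.0]
finger_gap: 0.0853
grasp_force: 0.0
posts 1678 z 0.1085 c [ 543.4 -407.7] s [39.1 39.5] a 81.1
posts 1626 z 0.1083 c [ 485.9 -396.3] s [39.1 39.7] a 82.9
posts 1539 z 0.1083 c [ 437.8 -392.2] s [39.  40.9] a 82.6
rim 615 z 0.0245 c [ 543.1 -272.9] s [187.1   3. ] a 4.3
rim 1531 z 0.0232 c [ 553.6 -114.1] s [175.8   3.9] a 14.0
rim 2043 z 0.0245 c [ 497.7 -399.8] s [ 69.2 177.9] a 82.7
clock: 28.22
position: [0.493, -0.0481, 0.4227]
tool_rot: [3.141, 0.001, 0.261]
contact_force: [0.8, -0.7, 0.3]
finger_gap: 0.0847
grasp_force: 0.0
post 2331 z 0.1505 c [490.7 -48.8] s [39.9 39.3] a 16.9
```

View pics/w11.png

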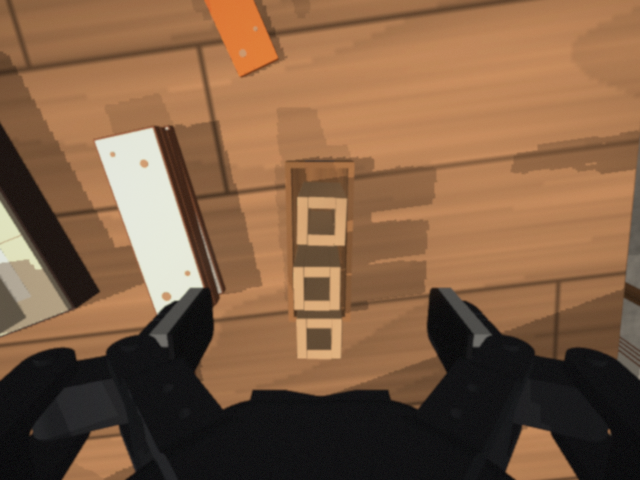

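The tall post stands upright in line in its bay at (321,221). The short post is at (490.7,-48.8). Gripping it.

```bash
python3 -m inch '[[-0.002,-0.001,-0.05,0,0,1,0.085],[-0.002,-0.001,-0.1,0,0,1,0.085],[-0.002,-0.001,-0.122,0,0,1,0.085],[-0.002,-0.001,-0.129,0,0,1,0.085],[-0.002,-0.001,-0.129,0,0,1,0.085],[-0.002,-0.001,-0.129,0,0,1,0.06],[-0.002,-0.001,-0.129,0,0,1,0.05],[-0.002,-0.001,-0.129,0,0,1,0.045],[-0.002,-0.001,-0.129,0,0,1,0.025],[-0.002,-0.001,-0.129,0,0,1,0.025],[-0.002,-0.001,-0.129,0,0,1,0.025],[-0.002,-0.001,-0.129,0,0,1,0.025]]' 50
python3 -m inch '[[0,0,0.004,0,0,0,0.025],[0,0,0.015,0,0,0,0.025],[0,0,0.06,0,0,0,0.025],[0,0,0.11,0,0,0,0.025],[0,0,0.136,0,0,0,0.025],[0.02,0.05,0.136,0,0,-4,0.025],[0.04,0.1,0.136,0,0,-8,0.025],[0.06,0.15,0.136,0,0,-12,0.025],[0.08,0.2,0.136,0,0,-16,0.025],[0.084,0.25,0.136,0,0,-20,0.025],[0.084,0.29,0.136,0,0,-21,0.025],[0.084,0.309,0.136,0,0,-21,0.025],[0.084,0.309,0.136,0,0,-21,0.025],[0.084,0.309,0.136,0,0,-21,0.025]]'
python3 - <<'E'
from h import *
snap('wrist','w13'); f=(0,640,0,480)
im,d,view,k=load('w13'); P=cloud(d,view,k); rect(P,'post',f,.055,.08,200);rect(P,'tray',f,.003,.03,300);rect(P,'rim',f,.018,.03,100)
E
```

```text
clock: 29.78
position: [0.491, -0.048, 0.2949]
tool_rot: [3.141, -0.001, 0.28]
contact_force: [-1.4, -0.2, 5.9]
finger_gap: 0.039
grasp_force: 50.9
clock: 31.52
position: [0.5747, 0.2599, 0.4302]
tool_rot: [3.141, 0.0, -0.087]
contact_force: [0.7, -0.8, -1.6]
finger_gap: 0.0392
grasp_force: 51.0
post 367 z 0.0665 c [587.3 247.4] s [33.2 45.3] a 9.5
post 1422 z 0.0668 c [495.7 -21. ] s [38.4 78. ] a 67.2
post 1444 z 0.0681 c [513.3 388.8] s [40.3 39.7] a 84.4
post 837 z 0.0678 c [469.  391.3] s [40.4 33.1] a 83.9
tray 2688 z 0.0161 c [559.7  52.2] s [270.    2.4] a 14.0
tray 5267 z 0.0186 c [554.1 242. ] s [183.5  89.1] a 8.1
tray 1143 z 0.0266 c [593.  248.6] s [39.3 37.3] a 85.3
tray 6168 z 0.0094 c [543.1 388.5] s [ 80.  143.1] a 83.9
rim 1151 z 0.0232 c [559.7  52. ] s [269.9   2.3] a 14.1
rim 756 z 0.0188 c [611.7 226.8] s [72.5 40.9] a 8.6
rim 171 z 0.0189 c [634.8 269. ] s [33.6 15.1] a 63.7
rim 259 z 0.0188 c [621.9 286.5] s [36.7 18.4] a 37.5
rim 1143 z 0.0266 c [593.  248.6] s [39.3 37.3] a 85.3
rim 1521 z 0.0244 c [550.  383.4] s [ 70.8 128.3] a 84.3
rim 373 z 0.0188 c [545.1 215.6] s [39.7 30.8] a 28.6
rim 179 z 0.0187 c [547.2 264.5] s [42.7 10.2] a 84.8
rim 139 z 0.0239 c [523.3 378.3] s [52.8 26.1] a 40.9
```

View pics/w13.png

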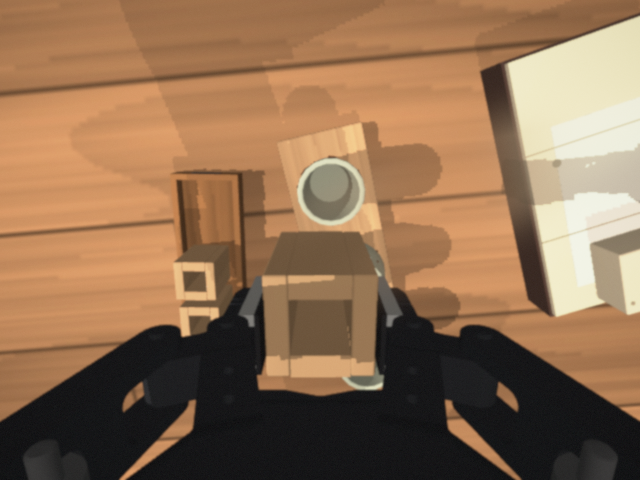

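The short post is held upright at (320,305); its bay at (208,215) comes to (571,382), yaw -5.7°. Placing.

```bash
python3 -m inch '[[-0.004,0.05,0,0,0,-0.7,0.025],[-0.004,0.1,0,0,0,-0.7,0.025],[-0.004,0.122,0,0,0,-0.7,0.025],[-0.004,0.122,-0.02,0,0,-0.7,0.025],[-0.004,0.122,-0.07,0,0,-0.7,0.025],[-0.004,0.122,-0.12,0,0,-0.7,0.025],[-0.004,0.122,-0.16,0,0,-0.7,0.025],[-0.004,0.122,-0.18,0,0,-0.7,0.025],[-0.004,0.122,-0.18,0,0,-0.7,0.025],[-0.004,0.122,-0.18,0,0,-0.7,0.025]]'
python3 - <<'E'
from h import *
snap('wrist','w14'); f=(0,640,0,480)
im,d,view,k=load('w14'); P=cloud(d,view,k); rect(P,'rim',f,.016,.03,200)
E
```

```text
clock: 32.83
position: [0.5717, 0.3832, 0.2521]
tool_rot: [-3.14, -0.003, -0.099]
contact_force: [-0.2, -0.7, -2.5]
finger_gap: 0.0391
grasp_force: 51.0
rim 22480 z 0.0187 c [568.5 244.1] s [154.5  89.9] a 8.0
rim 3225 z 0.0245 c [586.7 379.7] s [70.  54.7] a 83.5
rim 253 z 0.0186 c [459.2 268.8] s [25.   8.1] a 44.4
```

```bash
python3 -m inch '[[-0.0005,-0.002,-0.01,0,0,0,0.025],[-0.0005,-0.002,-0.02,0,0,0,0.025],[-0.0005,-0.002,-0.03,0,0,0,0.025],[-0.0005,-0.002,-0.034,0,0,0,0.025],[-0.0005,-0.002,-0.036,0,0,0,0.025],[-0.0005,-0.002,-0.037,0,0,0,0.025],[-0.0005,-0.002,-0.038,0,0,0,0.025],[-0.0005,-0.002,-0.038,0,0,0,0.025]]'
```

```text
clock: 33.88
position: [0.5703, 0.3811, 0.2129]
tool_rot: [-3.141, -0.001, -0.099]
contact_force: [-1.1, -1.5, 4.2]
finger_gap: 0.0392
grasp_force: 51.5
```

```bash
python3 -m inch '[[0,0,-0.0007,0,0,0,0.025],[0,0,-0.0007,0,0,0,0.025],[0,0,-0.0014,0,0,0,0.025],[0,0,-0.0014,0,0,0,0.025]]'
```

```text
clock: 34.38
position: [0.5703, 0.3811, 0.2129]
tool_rot: [-3.141, -0.001, -0.099]
contact_force: [-4.3, -1.8, 13.9]
finger_gap: 0.0391
grasp_force: 53.0
```

Contact. Release, rise and check everything.

```bash
python3 -m inch '[[0,0,0.001,0,0,0,0.025],[0,0,0.001,0,0,0,0.043],[0,0,0.001,0,0,0,0.05],[0,0,0.001,0,0,0,0.085],[0,0,0.001,0,0,0,0.085],[0,0,0.001,0,0,0,0.085],[0,0,0.001,0,0,0,0.085],[0,0,0.04,0,0,0,0.085],[0,0,0.1,0,0,0,0.085],[0,0,0.15,0,0,0,0.085],[0,0,0.2,0,0,0,0.085],[0,0,0.2,0,0,0,0.085],[0,0,0.2,0,0,0,0.085],[0,0,0.2,0,0,0,0.085]]'
python3 - <<'E'
from h import *
snap('wrist','w15'); f=(0,640,0,480)
im,d,view,k=load('w15'); P=cloud(d,view,k); rect(P,'posts',f,.058,.08,300); rect(P,'rim',f,.016,.03,200); rect(P,'pots',f,.085,.11,300)
snap('scene','s15')
E
```

```text
clock: 36.12
position: [0.5697, 0.3807, 0.4087]
tool_rot: [3.14, 0.003, -0.099]
contact_force: [-0.9, 0.4, -1.3]
finger_gap: 0.0852
grasp_force: 0.0
posts 739 z 0.0686 c [590.  237.1] s [24.5 45.4] a 71.6
posts 1397 z 0.0685 c [570.5 381. ] s [39.1 39.1] a 84.7
posts 1126 z 0.0693 c [515.  243.9] s [33.3 64.5] a 47.9
posts 1356 z 0.0683 c [513.2 389.4] s [38.7 40.3] a 84.1
posts 385 z 0.0662 c [489.7 216.3] s [12.7 43. ] a 46.4
posts 1270 z 0.0683 c [466.1 392.4] s [39.  39.9] a 84.2
rim 574 z 0.02 c [649.7  75. ] s [85.6  8.8] a 9.4
rim 8135 z 0.0186 c [545.6 241.2] s [200.8  89.2] a 8.0
rim 480 z 0.0267 c [590.6 236.5] s [16.9 35. ] a 76.4
rim 2260 z 0.0245 c [525.3 386.5] s [ 69.2 178.1] a 84.1
pots 2085 z 0.0975 c [594.2 249.1] s [55.7 56.6] a 61.8
pots 1606 z 0.0948 c [504.9 232.8] s [50.6 51.3] a 11.4
pots 300 z 0.0972 c [444.7 212.4] s [39.4  9.8] a 53.8
```

View pics/s15.png

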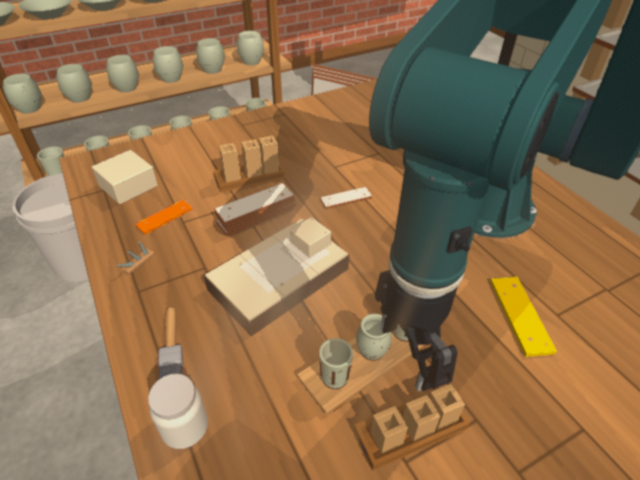

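The scene shows everything in place: tumbler (335,362), shelf on the pile (255,205), tall post (230,160), short post (388,428).

```bash
python3 -c "from bench import *; print(finish_job())"
```

```text
the job is handed in; nothing more can be done
None
```

The job is done and handed in at about 36 s: the tumbler stands on the ware board, the shelf lies squarely on the pile, each post stands in its own tray, and neither pot on the board was touched.

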